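# Index and lock the decorating wheel

## Task

Turn the decorating wheel by its raised rim until the long engraved line roughly faces the fixed pointer, and lock it there with the index pin from its wooden block: put down the guide hole above the wheel, the pin must have dropped fully home through the wheel's slot, its head resting on the guide. The line only brings you close, so find the exact place by feel, and gently: wheel and pin must never push on each other with more than about 15 N. Do not touch the candle arrangement on the wheel, and leave the other things on the table where they are.

Things in the scene. Friction and masses are not known exactly. Their poses are not given: they have to be found in the camera images.
- stand: Grey-painted fixed stand of the wheel: square foot plate 230 x 230 x 12 mm with two short tongues (out to 170 mm at +y, 160 mm at +x) under the guide post and pointer post. Origin in the middle of its underside, on the wheel's upright axis; z up, +x towards the pointer, +y towards the pin guide. The aluminium guide post stands 126 to 152 mm from the axis, 120 mm high.
- pointer_tip (a point): Tip of the fixed, bare steel, wedge-shaped pointer, on the stand at its +x side, 119 mm from the axis, 74 mm above the table, 4 mm outside the rim.
- guide_mouth (a point): Centre of the upper mouth of the guide hole: steel guide block 34 x 34 mm carried over the wheel by the post, from 60 to 120 mm above the table, with a plain upright through hole 13 mm wide, 78 mm from the wheel's axis. The point lies in its top face, on which the pin's head rests when fully home.
- wheel: Aluminium wheel, 230 mm across, level on the stand; origin on its axis at its underside, 40 mm above the table; +x points to its engraved line. Disc 12 mm thick, top at 52 mm. Raised rim, 12 mm thick (103 to 115 mm from the axis), top at 74 mm: pinch it from above, clear of guide and pointer. Turns stiffly (1.1 N m dry friction: 10 N at the rim, and a light grip creeps) and stays where left.
- mark (a point): Point on the long dark engraved line across the rim (other rim lines: short, fine, 10 degrees apart), on the rim's top, 109 mm from the axis, 74 mm above the table. Starts 30 to 90 degrees clockwise (from above) of the pointer: turn counter-clockwise. One slot through the disc, 14.4 mm wide, 69 to 88 mm from the axis, lies a quarter turn counter-clockwise of it, but only to within 5 degrees.
- arrangement: Log slice 80 mm across with a red candle and two small pine cones, fastened on the middle of the wheel, reaching 40 mm from the axis and up to 112 mm above the table. Not to be touched.
- pin: Loose steel index pin, about 75 g; origin at the centre of its foot, z up. Shaft 12 mm across, 86 mm long, lowest 10 mm tapering to 6 mm; round head 26 mm across, 86 to 110 mm above the foot, to grip it by. Starts in its block, foot at 10 mm. In the guide, foot on the disc (52 mm), it falls by itself when the slot comes under it (the wheel then has 1 to 3 mm of play); home, its foot is at 34 mm.
- pin_block: Wooden block 64 x 64 x 60 mm, fixed, that keeps the pin in a hole 50 mm deep; origin at the centre of its underside. It stands on the left or on the right of the wheel.
- spray_can: White spray can, 52 mm across, 150 mm high, origin under its middle. Bystander, on the other side of the wheel from the pin block.
- bead_jar: Clear jar with metal cap, 70 mm across, 75 mm high, origin under its middle. Bystander.
- pinecone: Pine cone, 42 mm across, 46 mm high, origin under its middle. Bystander.
- candle: Red candle, 48 mm across, 35 mm high, origin under its middle. Bystander.
- log_slice: Round slice of a log, 104 mm across, 18 mm thick, origin under its middle. Bystander.
- wire_spool: White spool of copper wire, 48 mm across, 24 mm high, origin under its middle. Bystander.
- scissors: Scissors lying flat, about 160 mm long, origin near their rivet. Bystander.

How it is judged:
At the end, for the whole second after the job is handed in: The engraved line faces the pointer within 12 mm to either side; the index pin stands upright (within 5 degrees) in the guide and through the slot, its head within 3 mm of resting on the guide block; pin and wheel are at rest (y of mark in the frame of stand between -0.012 and 0.012 m and x of mark in the frame of stand above 0.1 m and z of pin in the frame of stand below 0.037 m and horizontal distance between pin and guide_mouth below 0.006 m and angle between pin's own z axis and vertical below 0.08 rad and linear speed of pin below 0.02 m/s and angular speed of wheel below 0.05 rad/s); the robot touches nothing.
It fails at once if the wheel is pushed against the pin, or the pin pressed on the wheel, with more than 15 N (contact force between pin and wheel above 15 N).
It fails at once if the robot touches the candle arrangement on the wheel (contact force between any of the fingers, the arm and arrangement above 1 N).
It fails at once if a bystander is moved by more than 20 mm (distance of any of spray_can, bead_jar, pinecone, candle, log_slice, wire_spool, scissors from where it was at the start of the episode above 0.02 m).
It also fails if it takes over 64 s, if anything falls off the work surface, if the arm or the gripper's body presses on something with over 40 N, if the wrist force passes 120 N, or if a joint passes its speed limit or range.

## Robot

A 7-joint arm with a two-finger parallel gripper is mounted at the origin on the work surface. World frame = base frame: x ahead of the robot, y to its left, z up, the work surface at z = 0. Lengths are in m, angles in rad, forces in N, time in s.
With the tool pointing down it reaches from about 0.375 to 0.925 m from the base axis. Payload 3.1 kg.
Tool frame: the origin (TCP) lies on the mounting face of the last link; the fingertips stand 173 mm ahead of it and the grasp point (between the pads) lies 155 mm ahead of it; z points along the fingers, y is the line along which they close (so a half turn about z gives the same grasp; the last joint's range is limited). The gripper opens to 85 mm and grips with 20 to 120 N. Pads are 22 mm wide; open, the fingers measure 114 mm over their backs; the gripper's body (76 mm by 85 mm) begins 54 mm behind the grasp point. The pads swing forward as they close: fully open they stand 13 mm farther back than shut.
Start: joints at [-1.353, 0.383, 0.044, 1.598, -0.018, 1.161, -0.05], TCP at [0.202, 0.618, 0.405] pointing down, gripper open.
Joint ranges: [-2.61, 2.61], [-0.41, 2.15], [-1.48, 1.57], [0, 2.5], [-1.57, 4.71], [0.05, 1.97], [-2.85, 2.85]. Speed limits (rad/s): [2.79, 2.79, 3.14, 3.14, 3.14, 3.14, 3.14].

## Interface

Orientations are given as a unit quaternion [w, x, y, z].
In Python, from bench import r gives the robot as it stands.
- The arm moves only by the shell command python3 -m handwheel 'ROWS' [FORCE]. ROWS is JSON, a list of rows, each a list of 7 numbers: the shift along the tool's x, y, z in cm, then the turn, a rotation vector about the tool's x, y, z in rad, then the closure, from 0 (fully open) to 1 (shut). A call has 1 to 20 rows; each row is the pose to reach, as a shift and turn from the pose commanded when the call began, along the tool's axes at that moment; what a row does not reach only later rows make up. A row lasts 1/10 s, in which the tool goes at most 50 mm and 8.59 degrees, less where a joint would pass 70% of its speed; a pose out of reach is approached as far as the arm can. A call with a gripper value outside its range is refused whole. The fingers move at their own pace and stop on an object; FORCE is the grip in N (left out, the last holds). Time passes only in rows, so rows that repeat a pose let the fingers close. It gives the time, the measured TCP pose, the force, the opening and the grip force at its end, in the units of the state.
- r.read_state(): the state, without advancing time (a new reading comes with each control period).
- r.read_camera(name): name is "scene" or "top"; returns a dict with "color" (420x560x3 uint8, red, green, blue), "range_z" (420x560 float32, m along the optical axis (not along the pixel's ray), 0 where there is no reading), "mtx" (3x3 intrinsics, pixels), "T" (4x4, takes a point from camera to world coordinates). Camera axes: x right, y up, looking along -z (the intrinsics and any distortion apply to the point x, -y, -z); pixel columns grow to the right and rows downward; lengths in m; the calibration is good to about 2 mm. A picture is of the moment at which its call begins.
- r.finish_job(): hands the job in; it is judged then, once.
The state is a dict: "time": time; "q": joint angles; "joint_vel": joint speeds; "effort": joint torques, N m; "tool_pos": TCP position; "ee_rot": TCP orientation; "force": force on the tool from outside, world axes, zero at the start; "moment": the same for the moment, N m; "opening": finger opening in m; "gripper_force": force on a finger pad.
Only numpy, scipy, OpenCV 4.12 (cv2) and the standard library are available. Lean on these libraries where they do the work, as an engineer would, in place of code of your own. Each camera call takes 0.05 s, during which the arm holds its last target. There are 200 camera calls.

## Working session

There is one attempt and no reset: what is moved stays moved. The work goes in short steps, Python scripts to look and compute and a shell command to move; the robot and the scene stay as the last step left them, time stands still between calls to the robot, and variables do not carry over. Pictures are saved under pics/ and viewed, at most 10 in all, crops included, and the job is handed in when it is done.

```bash
ls; mkdir -p pics
python3 - <<'E'
from bench import r
import cv2,numpy as np
s=r.read_state();print({k:np.round(v,3) for k,v in s.items()})
for n in("scene","top"):
    c=r.read_camera(n);cv2.imwrite(f"pics/{n}0.png",c["color"][...,::-1]);print(n,c["mtx"],np.round(c["T"],4),c.keys())
    np.savez(f"{n}0.npz",**c)
E
```

```text
pics
{'time': np.float64(0.0), 'q': array([-1.353,  0.384,  0.044,  1.6  , -0.018,  1.161, -0.05 ]), 'joint_vel': array([ 0.003, -0.002,  0.   , -0.   ,  0.002,  0.   , -0.   ]), 'effort': array([ 0.0000e+00, -4.3346e+01,  1.0250e+00, -2.4951e+01,  1.1000e-02,
        1.1000e-02,  0.0000e+00]), 'tool_pos': array([0.202, 0.617, 0.403]), 'ee_rot': array([-0.   ,  0.157,  0.988, -0.001]), 'force': array([ 0.164, -0.836,  0.414]), 'moment': array([-0.016,  0.024,  0.008]), 'gripper_force': np.float64(0.0), 'opening': np.float64(0.085)}
scene [[495.61644377   0.         278.59190772]
 [  0.         495.61644377 209.21864089]
 [  0.           0.           1.        ]] [[ 0.5487 -0.484   0.6817  1.3168]
 [ 0.8359  0.3307 -0.438  -0.4434]
 [-0.0134  0.8102  0.586   0.7984]
 [ 0.      0.      0.      1.    ]] dict_keys(['color', 'range_z', 'mtx', 'T'])
top [[477.95427849   0.         276.59313184]
 [  0.         477.95427849 214.25416539]
 [  0.           0.           1.        ]] [[-0.0087  0.9827 -0.1852  0.2937]
 [-1.     -0.0093 -0.0022  0.0449]
 [-0.0038  0.1852  0.9827  1.4553]
 [ 0.      0.      0.      1.    ]] dict_keys(['color', 'range_z', 'mtx', 'T'])
```

View pics/scene0.png

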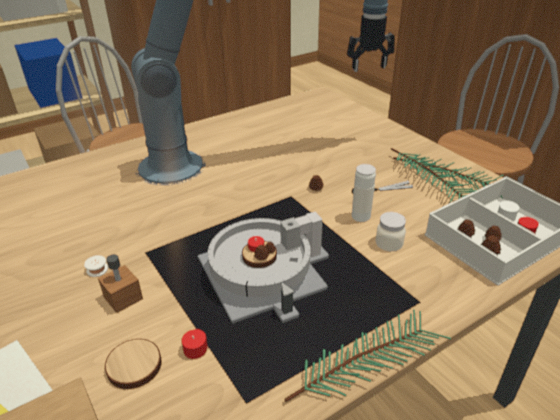

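View pics/top0.png

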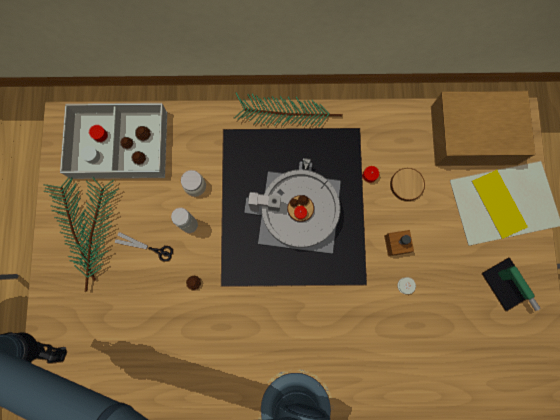

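The scene view shows the wheel at (260,255), guide block (300,228), pointer (287,297), a dark line at about (247,288) and the pin in its block (113,265). In the top view the wheel is at (301,208), guide (265,200), pointer (306,163) and pin (406,240).

```bash
cat > h.py <<'E'
import numpy as np,cv2
from bench import r
def cloud(c):
    z=c["range_z"];h,w=z.shape;v,u=np.mgrid[:h,:w];K=c["mtx"]
    p=np.stack([(u-K[0,2])/K[0,0]*z,-(v-K[1,2])/K[1,1]*z,-z],-1)
    P=p@c["T"][:3,:3].T+c["T"][:3,3];P[z==0]=np.nan;return P
def ray(c,u,v,h):
    K=c["mtx"];d=c["T"][:3,:3]@np.array([(u-K[0,2])/K[0,0],-(v-K[1,2])/K[1,1],-1]);o=c["T"][:3,3]
    return o+d*(h-o[2])/d[2]
def proj(c,p):
    q=c["T"][:3,:3].T@(np.asarray(p)-c["T"][:3,3]);K=c["mtx"]
    return K[0,0]*q[0]/-q[2]+K[0,2],K[1,1]*-q[1]/-q[2]+K[1,2]
def circ(x,y):
    A=np.c_[2*x,2*y,np.ones_like(x)];s=np.linalg.lstsq(A,x*x+y*y,rcond=None)[0]
    return s[0],s[1],np.sqrt(s[2]+s[0]**2+s[1]**2)
E
python3 - <<'E'
from h import *
ims=[]
for n in("scene","top"):
    c=np.load(n+"0.npz");P=cloud(c)
    c0=ray(c,*((260,245) if n=="scene" else (301,208)),.074)
    d=np.hypot(P[...,0]-c0[0],P[...,1]-c0[1])
    m=(abs(P[...,2]-.074)<.004)&(d<.13)&(d>.09)
    x,y=P[m][:,0],P[m][:,1]
    for _ in range(5):
        cx,cy,R=circ(x,y);e=abs(np.hypot(x-cx,y-cy)-.109)<.009;x,y=x[e],y[e]
    print(n,"wheel",cx,cy,R,len(x))
    # tall guide block top z .12
    m=(abs(P[...,2]-.12)<.004)&(np.hypot(P[...,0]-cx,P[...,1]-cy)<.19)&(np.hypot(P[...,0]-cx,P[...,1]-cy)>.05)
    q=P[m][:,:2].astype(np.float32);print("guide top",q.mean(0),cv2.minAreaRect(q),len(q))
    # pin head top .12, block top .06
    b=ray(c,*((113,262) if n=="scene" else (406,240)),.12);dd=np.hypot(P[...,0]-b[0],P[...,1]-b[1])
    m=(abs(P[...,2]-.12)<.004)&(dd<.04);print("pin",P[m].mean(0),np.ptp(P[m],0),m.sum())
    m=(abs(P[...,2]-.06)<.004)&(dd<.06);print("block",cv2.minAreaRect(P[m][:,:2].astype(np.float32)))
    I=c["color"][...,::-1]
    a=I[195:325,190:340] if n=="scene" else I[150:260,235:350]
    ims.append(cv2.resize(a,(400,400 if n=="top" else 347),interpolation=cv2.INTER_CUBIC))
cv=np.zeros((400,800,3),np.uint8);cv[:347,:400]=ims[0];cv[:,400:]=ims[1];cv2.imwrite("pics/crop0.png",cv)
E
```

```text
scene wheel 0.5765134227669778 -0.022573015638787886 0.10902322003577078 1041
guide top [0.5914703  0.08224544] ((0.5908152461051941, 0.08297845721244812), (0.09130766242742538, 0.03856740519404411), 81.09981536865234) 312
pin [ 0.47523305 -0.31583356  0.11811013] [0.02422128 0.02368097 0.00437073] 79
block ((0.47344058752059937, -0.3160698413848877), (0.06817375868558884, 0.06513679027557373), 8.825150489807129)
top wheel 0.5733299255492424 -0.021846275228457168 0.10895525538076464 781
guide top [0.587698   0.08308879] ((0.5876365900039673, 0.08338826894760132), (0.09068838506937027, 0.034601710736751556), 82.76961517333984) 264
pin [ 0.47067287 -0.3149587   0.12015817] [0.02311663 0.02545681 0.00758302] 62
block ((0.4711146354675293, -0.3154659867286682), (0.06431694328784943, 0.06518735736608505), 8.019291877746582)
```

View pics/crop0.png

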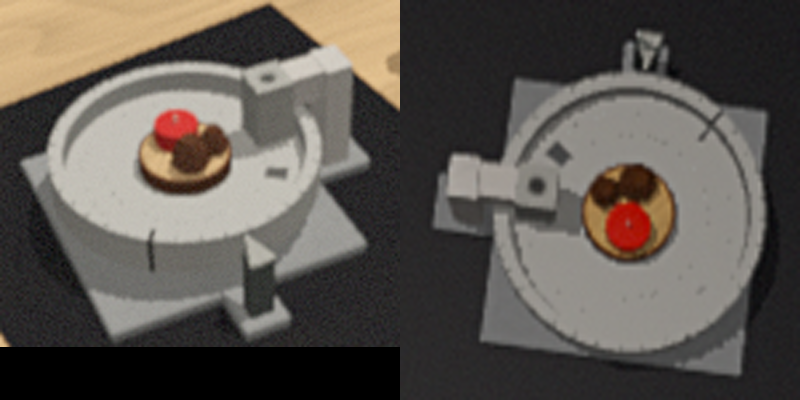

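The crop shows the long mark near top px (324,184) and the slot near top px (280,192), just clockwise of... the guide hole is at (273,203) and the pointer at (306,162). Now I'll compute the geometry and the moves.

```bash
cat >> h.py <<'E'
from scipy.spatial.transform import Rotation as Ro
def tool(s=None):
    s=s or r.read_state();q=s["ee_rot"];return np.array(s["tool_pos"]),Ro.from_quat([q[1],q[2],q[3],q[0]])
def delta(goal,pos=None,R=None):   # cm in tool axes
    p,R0=tool();return np.round(R0.inv().apply(np.asarray(goal)-p)*100,2)
E
python3 - <<'E'
from h import *
for n,W,mk,sl in(("scene",(.5765,-.0226),(190+152*.375,195+237*.375),(190+276*.375,195+173*.375)),("top",(.5733,-.0218),(324.0,184.4),(280.4,192.1))):
    c=np.load(n+"0.npz")
    for nm,p,h in(("mark",mk,.074),("slot",sl,.052)):
        q=ray(c,*p,h)[:2]-W;print(n,nm,q,np.hypot(*q),np.degrees(np.arctan2(q[1],q[0])))
    # dark hole of guide
    g=np.array(W)+.078*np.array([np.cos(np.radians(82.1)),np.sin(np.radians(82.1))]);u,v=proj(c,[*g,.12]);print("guide pred px",u,v,g)
    I=cv2.cvtColor(c["color"],cv2.COLOR_RGB2GRAY);u,v=int(round(u)),int(round(v));a=I[v-6:v+7,u-6:u+7].astype(float)
    w=np.clip(np.median(a)-25-a,0,None);yy,xx=np.mgrid[-6:7,-6:7];w*=(xx**2+yy**2<30);print("hole",ray(c,u+(w*xx).sum()/w.sum(),v+(w*yy).sum()/w.sum(),.12),(w>0).sum())
p,R=tool();print(R.as_matrix().round(3));print("to pin above",delta([.4730,-.3155,.108+.155+.1]))
E
```

```text
scene mark [ 0.0809826  -0.07772305] 0.11224551034151245 -43.823407307797005
scene slot [0.0536797  0.05807649] 0.07908469187637757 47.25300788843372
guide pred px 289.7682958345498 223.35945997326505 [0.58722067 0.05465974]
hole [0.58488946 0.05590135 0.12      ] 18
top mark [ 0.06981355 -0.07210601] 0.10036537242102918 -45.92542914603437
top slot [0.05276331 0.0576841 ] 0.07817558539633523 47.55102968933622
guide pred px 273.7957864329419 201.0037348118961 [0.58402067 0.05545974]
hole [0.58507771 0.05519328 0.12      ] 22
[[-0.951  0.31  -0.001]
 [ 0.31   0.951 -0.002]
 [-0.    -0.002 -1.   ]]
to pin above [-54.75 -80.25   4.24]
```

```bash
python3 -m handwheel '[[-41.5,-30.6,0,0,0,0,0],[-41.5,-30.6,0,0,0,0,0],[-41.5,-30.6,0,0,0,0,0],[-41.5,-30.6,0,0,0,0,0],[-41.5,-30.6,0,0,0,0,0],[-41.5,-30.6,0,0,0,0,0],[-41.5,-30.6,0,0,0,0,0],[-41.5,-30.6,0,0,0,0,0],[-41.5,-30.6,0,0,0,0,0],[-41.5,-30.6,0,0,0,0,0],[-54.75,-80.25,0,0,0,0,0],[-54.75,-80.25,0,0,0,0,0],[-54.75,-80.25,0,0,0,0,0],[-54.75,-80.25,0,0,0,0,0],[-54.75,-80.25,0,0,0,0,0],[-54.75,-80.25,0,0,0,0,0],[-54.75,-80.25,0,0,0,0,0],[-54.75,-80.25,2,0,0,0,0],[-54.75,-80.25,4,0,0,0,0],[-54.75,-80.25,4,0,0,0,0]]' 40
python3 - <<'E'
from h import *
print(r.read_state()["q"].round(3),r.read_state()["time"]);print(delta([.473,-.3155,.263]))
E
```

```text
time: 2.1
tool_pos: [0.4738, -0.2866, 0.3726]
ee_rot: [0.0, 0.157, 0.988, 0.0]
force: [0.6, 0.2, -0.0]
opening: 0.0854
gripper_force: 0.0
[-0.154  0.282  0.728  1.892 -0.216  1.046  1.919] 2.1
[-0.81 -2.78 10.95]
```

```bash
python3 -m handwheel '[[-0.8,-2.8,0,0,0,0,0],[-0.8,-2.8,3,0,0,0,0],[-0.8,-2.8,5,0,0,0,0],[-0.8,-2.8,6,0,0,0,0],[-0.8,-2.8,6,0,0,0,0],[-0.8,-2.8,6,0,0,0,0]]'
python3 - <<'E'
from h import *
print(delta([.473,-.3155,.263]),r.read_state()["joint_vel"].round(3))
ims=[]
for n in("scene","top"):
    c=r.read_camera(n);u,v=proj(c,[.473,-.3155,.12]);u,v=int(u),int(v)
    ims.append(cv2.resize(c["color"][v-50:v+50,u-40:u+40,::-1],(400,500),interpolation=cv2.INTER_CUBIC));print(u,v)
cv2.imwrite("pics/pin1.png",np.hstack(ims))
E
```

```text
time: 2.7
tool_pos: [0.4734, -0.314, 0.3133]
ee_rot: [0.0, 0.157, 0.988, -0.0]
force: [-0.3, -0.4, 0.1]
opening: 0.0853
gripper_force: 0.0
[-0.01 -0.16  5.03] [-0.004 -0.017  0.009 -0.017  0.002 -0.004  0.001]
111 256
405 238
```

View pics/pin1.png

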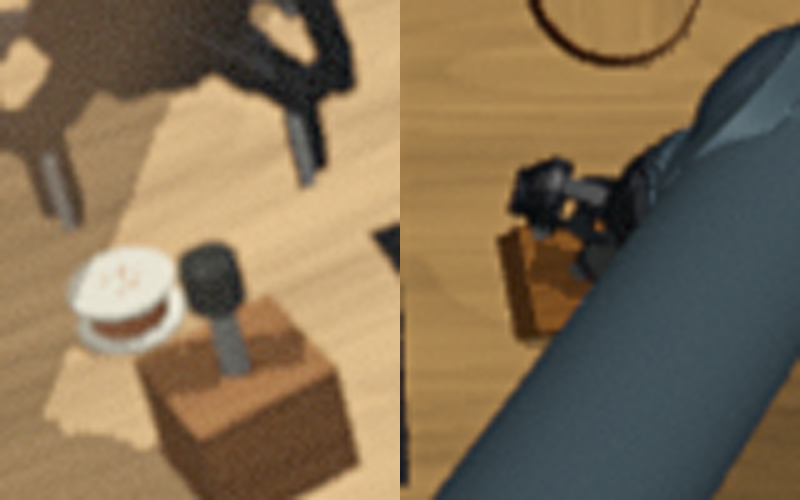

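The fingers straddle the pin head (scene crop: tips at (65,225) and (312,180), head at (210,250)). I'll lower and grip.

```bash
python3 -m handwheel '[[0,-0.1,2,0,0,0,0],[0,-0.15,4,0,0,0,0],[0,-0.15,5,0,0,0,0],[0,-0.15,5,0,0,0,0],[0,-0.15,5,0,0,0,0.5],[0,-0.15,5,0,0,0,0.8],[0,-0.15,5,0,0,0,1],[0,-0.15,5,0,0,0,1],[0,-0.15,5,0,0,0,1],[0,-0.15,5,0,0,0,1]]' 30
python3 - <<'E'
from h import *
print(tool()[0],r.read_state()["moment"])
E
```

```text
time: 3.8
tool_pos: [0.473, -0.3158, 0.2635]
ee_rot: [0.001, 0.157, 0.988, -0.0]
force: [0.5, -0.8, 4.0]
opening: 0.0252
gripper_force: 29.3
[ 0.47298533 -0.31578724  0.2635006 ] [ 0.05698478  0.01165106 -0.01410317]
```

```bash
python3 -m handwheel '[[0,0,-2,0,0,0,1],[0,0,-5,0,0,0,1],[0,0,-9,0,0,0,1],[0,0,-13.5,0,0,0,1],[0,0,-13.5,0,0,0,1],[0,0,-13.5,0,0,0,1]]'
python3 - <<'E'
from h import *
p,R=tool();s=r.read_state();print(s["opening"],delta([p[0]+.585-.473,p[1]+.0555+.3155,p[2]]))
c=r.read_camera("scene");P=cloud(c);u,v=proj(c,[p[0],p[1],p[2]-.2]);u,v=int(u),int(v)
cv2.imwrite("pics/lift.png",cv2.resize(c["color"][v-60:v+60,u-60:u+60,::-1],(480,480),interpolation=cv2.INTER_CUBIC));print(u,v)
E
```

```text
time: 4.4
tool_pos: [0.4727, -0.3157, 0.3988]
ee_rot: [0.001, 0.157, 0.988, -0.0]
force: [-0.1, 0.4, -1.1]
opening: 0.0254
gripper_force: 30.0
0.025378847203010535 [8.700e-01 3.874e+01 1.000e-02]
102 226
```

View pics/lift.png

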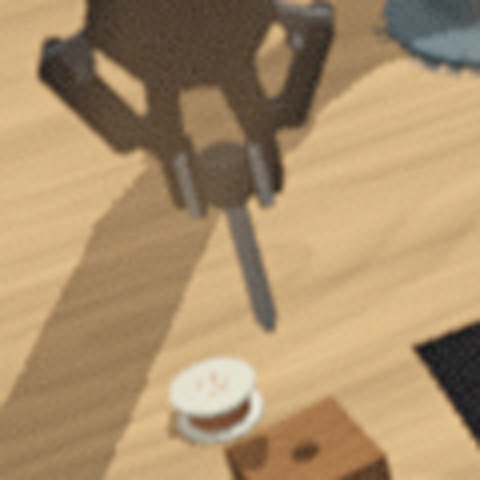

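The pin hangs straight down, with its foot at crop (268,325). I'll carry it over the guide.

```bash
python3 -m handwheel '[[0.9,4,0,0,0,0,1],[0.9,9,0,0,0,0,1],[0.9,14,0,0,0,0,1],[0.9,19,0,0,0,0,1],[0.9,24,0,0,0,0,1],[0.9,29,0,0,0,0,1],[0.9,34,0,0,0,0,1],[0.9,37,0,0,0,0,1],[0.9,38.75,0,0,0,0,1],[0.9,38.75,0,0,0,0,1],[0.9,38.75,0,0,0,0,1],[0.9,38.75,0,0,0,0,1]]'
python3 - <<'E'
from h import *
p,R=tool();print(p,delta([.585,.0555-.0003,p[2]]),r.read_state()["joint_vel"].round(3))
ims=[]
for n in("scene","top"):
    c=r.read_camera(n);np.savez(n+"1.npz",**c);print(n,"hole",proj(c,[.585,.0555,.12]),"foot",proj(c,[p[0],p[1],p[2]-.2535]),"head bot",proj(c,[p[0],p[1],p[2]-.1675]))
    u,v=map(int,proj(c,[.585,.0555,.15]))
    ims.append(cv2.resize(c["color"][v-30:v+30,u-20:u+20,::-1],(400,600),interpolation=cv2.INTER_CUBIC));print("crop org",u-20,v-30)
cv2.imwrite("pics/over.png",np.hstack(ims))
E
```

```text
time: 5.65
tool_pos: [0.5839, 0.052, 0.3974]
ee_rot: [-0.0, 0.16, 0.987, -0.001]
force: [0.4, -1.0, -0.5]
opening: 0.0248
gripper_force: 30.0
[0.58389571 0.05203443 0.39741762] [-0.    0.34 -0.  ] [ 0.003 -0.009  0.001 -0.005 -0.005 -0.    -0.004]
scene hole (np.float64(289.52004684480534), np.float64(222.73427710672192)) foot (np.float64(287.9444795295792), np.float64(214.4619992401323)) head bot (np.float64(287.8494567534925), np.float64(181.81883465210382))
crop org 269 181
top hole (np.float64(273.77907566841697), np.float64(200.66894722714585)) foot (np.float64(274.9338519210343), np.float64(199.22683255252198)) head bot (np.float64(274.69668968669987), np.float64(192.1659945158436))
crop org 253 168
```

View pics/over.png

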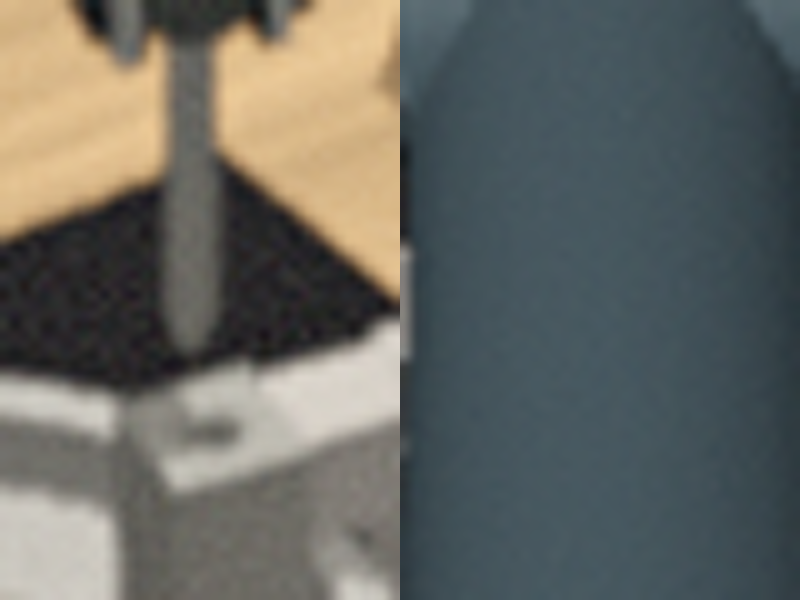

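Scene crop: the foot is at (190,345) and the hole at (212,430), which matches the computed ~3.5 mm shortfall. I'll correct it and go down to the mouth.

```bash
python3 -m handwheel '[[-0.05,0.4,0.5,0,0,0,1],[-0.05,0.4,1.5,0,0,0,1],[-0.05,0.4,2.0,0,0,0,1],[-0.05,0.4,2.0,0,0,0,1],[-0.05,0.4,2.0,0,0,0,1]]'
python3 - <<'E'
from h import *
p,R=tool();print(p,delta([.5853,.0558,p[2]]),"foot",p[2]-.2535,r.read_state()["moment"].round(2))
c=r.read_camera("scene");u,v=269,181
cv2.imwrite("pics/over2.png",cv2.resize(c["color"][v-10:v+50,u-20:u+60,::-1],(800,600),interpolation=cv2.INTER_CUBIC))
E
```

```text
time: 6.25
tool_pos: [0.586, 0.0593, 0.3774]
ee_rot: [-0.0, 0.157, 0.988, -0.0]
force: [0.8, 0.1, -1.3]
opening: 0.025
gripper_force: 30.0
[0.58599264 0.05925396 0.37735065] [-0.04 -0.35  0.  ] foot 0.12385064936110896 [ 0.01 -0.01  0.03]
```

View pics/over2.png

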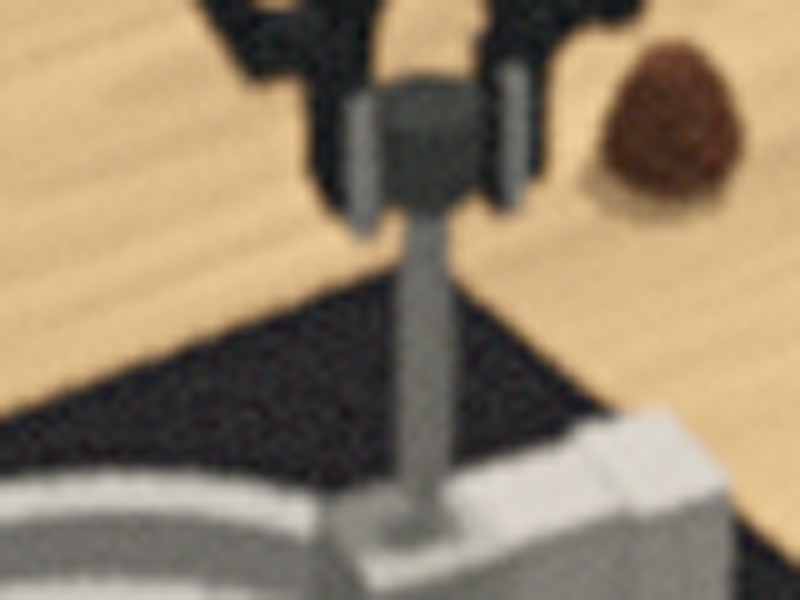

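The foot is just above the hole, slightly too far along u (crop (420,510) against hole (412,525)). I'll nudge it back and go in gently.

```bash
python3 -m handwheel '[[-0.05,-0.25,0,0,0,0,1],[-0.05,-0.25,0,0,0,0,1],[-0.05,-0.25,0,0,0,0,1],[-0.05,-0.25,0.4,0,0,0,1],[-0.05,-0.25,0.7,0,0,0,1],[-0.05,-0.25,0.9,0,0,0,1],[-0.05,-0.25,0.9,0,0,0,1]]'
python3 - <<'E'
from h import *
p,R=tool();print(p,delta([.5852,.0569,p[2]]),"foot",p[2]-.2535,r.read_state()["moment"].round(2))
E
```

```text
time: 7.0
tool_pos: [0.5856, 0.0568, 0.3682]
ee_rot: [-0.001, 0.157, 0.988, -0.0]
force: [0.4, -0.6, -1.5]
opening: 0.0248
gripper_force: 30.0
[0.58555292 0.05678361 0.36815606] [0.04 0.   0.  ] foot 0.1146560620113411 [-0.02 -0.03 -0.02]
```

```bash
python3 -m handwheel '[[0,0,0.3,0,0,0,1],[0,0,0.6,0,0,0,1],[0,0,0.8,0,0,0,1],[0,0,0.8,0,0,0,1]]'
python3 - <<'E'
from h import *
p,R=tool();print(p,"foot",p[2]-.2535,r.read_state()["moment"].round(2))
E
```

```text
time: 7.4
tool_pos: [0.5858, 0.0564, 0.3604]
ee_rot: [-0.0, 0.157, 0.988, -0.0]
force: [1.6, -1.1, -2.1]
opening: 0.0248
gripper_force: 30.0
[0.58578788 0.05636455 0.36040879] foot 0.10690878959019723 [-0.24 -0.18  0.  ]
```

```bash
python3 -m handwheel '[[-0.05,0,0.5,0,0,0,1],[-0.05,0,1,0,0,0,1],[-0.05,0,1.5,0,0,0,1],[-0.05,0,2,0,0,0,1],[-0.05,0,2,0,0,0,1]]'
python3 - <<'E'
from h import *
p,R=tool();print(p,"foot",p[2]-.2535,r.read_state()["moment"].round(2))
E
```

```text
time: 7.9
tool_pos: [0.586, 0.0564, 0.3397]
ee_rot: [-0.001, 0.157, 0.988, -0.0]
force: [-0.4, -2.0, -2.8]
opening: 0.0253
gripper_force: 30.0
[0.58600459 0.05640851 0.33965956] foot 0.08615955637496325 [-0.53 -0.16 -0.04]
```

```bash
python3 -m handwheel '[[0,-0.05,0.6,0,0,0,1],[0,-0.05,1.2,0,0,0,1],[0,-0.05,1.8,0,0,0,1],[0,-0.05,2.4,0,0,0,1],[0,-0.05,2.9,0,0,0,1],[0,-0.05,2.9,0,0,0,1]]'
python3 - <<'E'
from h import *
p,R=tool();print(p,"foot",p[2]-.2535,r.read_state()["moment"].round(2))
E
```

```text
time: 8.5
tool_pos: [0.586, 0.0561, 0.3108]
ee_rot: [-0.0, 0.157, 0.988, -0.0]
force: [1.4, -1.3, -2.2]
opening: 0.0251
gripper_force: 30.0
[0.58599635 0.05612625 0.31079421] foot 0.057294208520051904 [-0.36 -0.23  0.03]
```

The pin is in the guide with its foot about 5 mm above the disc. I'll release it and back off upwards.

```bash
python3 -m handwheel '[[0,0,0,0,0,0,0.5],[0,0,0,0,0,0,0.5],[0,0,0,0,0,0,0.4],[0,0,-2,0,0,0,0.4],[0,0,-6,0,0,0,0.4],[0,0,-8,0,0,0,0.4],[0,0,-8,0,0,0,0.4]]' 60
python3 - <<'E'
from h import *
p,R=tool();print(delta([.5423,-.1252,p[2]]),delta([.5423,-.1252,.230]))
c=r.read_camera("scene");P=cloud(c);d=np.hypot(P[...,0]-.586,P[...,1]-.056);m=(d<.018)&(P[...,2]>.125)&(P[...,2]<.19)
print("head top",np.percentile(P[m][:,2],[50,90,98]),P[m&(P[...,2]>.15)].mean(0))
E
```

```text
time: 9.2
tool_pos: [0.5877, 0.0561, 0.3963]
ee_rot: [0.004, 0.157, 0.988, 0.002]
force: [-0.3, -0.5, 0.4]
opening: 0.0516
gripper_force: 0.0
[ -1.31 -18.64  -0.09] [ -1.19 -18.73  16.54]
head top [0.15403724 0.16080533 0.16209135] [0.58980338 0.05251892 0.15804652]
```

Head top is at 0.162, so the foot rests on the disc (0.052). Next, go above the rim grip point.

```bash
python3 -m handwheel '[[-0.5,-5,0,0,0,0,0.5],[-0.8,-10,0,0,0,0,0.5],[-1.2,-15,0,0,0,0,0.5],[-1.2,-18.6,2,0,0,0,0.5],[-1.2,-18.6,6,0,0,0,0.5],[-1.2,-18.6,10,0,0,0,0.5],[-1.2,-18.6,11,0,0,0,0.5],[-1.2,-18.6,11,0,0,0,0.5],[-1.2,-18.6,11,0,0,0,0.5]]'
python3 - <<'E'
from h import *
p,R=tool();print(r.read_state()["opening"],delta([.5423,-.1252,.230]),r.read_state()["q"].round(2))
c=r.read_camera("scene");np.savez("scene2.npz",**c);u,v=map(int,proj(c,[.56,-.09,.09]))
cv2.imwrite("pics/rim.png",cv2.resize(c["color"][v-50:v+50,u-60:u+60,::-1],(720,600),interpolation=cv2.INTER_CUBIC));print(u-60,v-50)
E
```

```text
time: 10.15
tool_pos: [0.5405, -0.1243, 0.2826]
ee_rot: [0.001, 0.157, 0.988, -0.0]
force: [0.9, 0.0, 1.3]
opening: 0.0428
gripper_force: 0.0
0.0427511129222451 [-0.19 -0.03  5.26] [-0.35  0.4   0.6   1.95 -0.29  0.87  1.65]
168 200
```

View pics/rim.png

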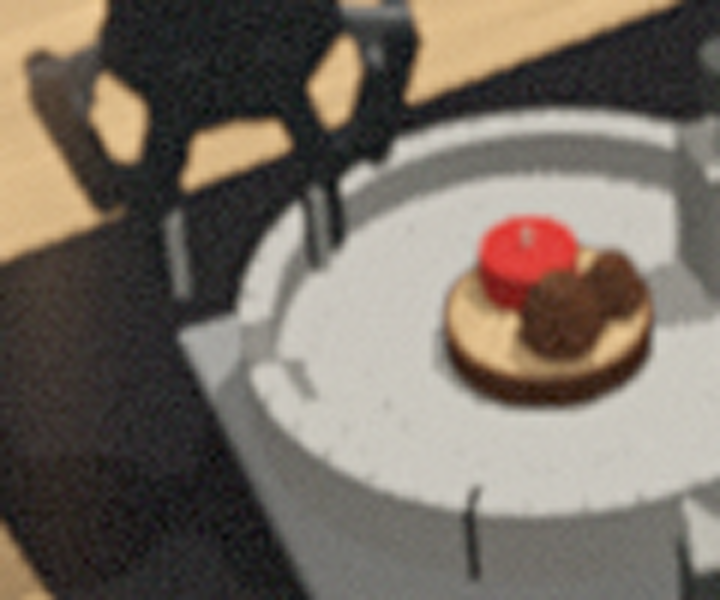

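The fingers straddle the rim (tips at (180,295) and (320,260)), well clear of the arrangement. I'll lower and pinch.

```bash
python3 -m handwheel '[[-0.15,0,2.5,0,0,0,0.5],[-0.15,0,4.5,0,0,0,0.5],[-0.15,0,5.2,0,0,0,0.5],[-0.15,0,5.2,0,0,0,0.5],[-0.15,0,5.2,0,0,0,0.7],[-0.15,0,5.2,0,0,0,1],[-0.15,0,5.2,0,0,0,1],[-0.15,0,5.2,0,0,0,1],[-0.15,0,5.2,0,0,0,1]]' 60
python3 - <<'E'
from h import *
p,R=tool();C=np.array([.576,-.0215]);s=r.read_state();print(s["moment"].round(2),p,s["q"].round(2))
d=p[:2]-C;print(np.hypot(*d),np.degrees(np.arctan2(d[1],d[0])))
# arc rows: rotate about wheel axis by a, tool-axes shift (cm)
for a in range(2,38,2):
    A=Ro.from_euler("z",a,degrees=True);g=np.r_[C,0]+A.apply([*d,0]);w=R.inv().apply((g-np.r_[p[:2],0]))*100
    print(a,w.round(2),round(-np.radians(a),3))
E
```

```text
time: 11.1
tool_pos: [0.5421, -0.1251, 0.2315]
ee_rot: [0.001, 0.156, 0.988, 0.0]
force: [-1.1, 0.1, 5.8]
opening: 0.0105
gripper_force: 60.7
[0.   0.31 0.42] [ 0.54210329 -0.12513166  0.23147425] [-0.31  0.48  0.55  1.97 -0.35  0.78  1.71]
0.10903443588272545 -108.11232032971684
2 [-0.38  0.01  0.  ] -0.035
4 [-0.76  0.02  0.  ] -0.07
6 [-1.14  0.06  0.  ] -0.105
8 [-1.52  0.1   0.  ] -0.14
10 [-1.89  0.16  0.  ] -0.175
12 [-2.27  0.23  0.01] -0.209
14 [-2.64  0.32  0.01] -0.244
16 [-3.01  0.42  0.01] -0.279
18 [-3.37  0.53  0.01] -0.314
20 [-3.73  0.65  0.01] -0.349
22 [-4.09  0.78  0.01] -0.384
24 [-4.44  0.93  0.01] -0.419
26 [-4.78  1.09  0.01] -0.454
28 [-5.12  1.26  0.01] -0.489
30 [-5.46  1.45  0.01] -0.524
32 [-5.78  1.64  0.01] -0.559
34 [-6.1   1.85  0.02] -0.593
36 [-6.41  2.07  0.02] -0.628
```

```bash
python3 -m handwheel '[[-0.38,0.01,0,0,0,-0.035,1],[-0.76,0.02,0,0,0,-0.07,1],[-1.14,0.06,0,0,0,-0.105,1],[-1.52,0.1,0,0,0,-0.14,1],[-1.89,0.16,0,0,0,-0.175,1],[-2.27,0.23,0,0,0,-0.209,1],[-2.64,0.32,0,0,0,-0.244,1],[-3.01,0.42,0,0,0,-0.279,1],[-3.37,0.53,0,0,0,-0.314,1],[-3.37,0.53,0,0,0,-0.314,1]]' 60
cat > chk.py <<'E'
from h import *
C=np.array([.576,-.0215]);p,R=tool();s=r.read_state();d=p[:2]-C
print("t",s["time"].round(2),"F",s["force"].round(1),"M",s["moment"].round(2),"r",np.hypot(*d).round(4),"ang",np.degrees(np.arctan2(d[1],d[0])).round(2),"yaw",R.as_euler("zyx",degrees=True).round(1))
c=r.read_camera("scene");P=cloud(c)
m=(np.hypot(P[...,0]-.586,P[...,1]-.056)<.018)&(P[...,2]>.125)&(P[...,2]<.19)
print("head top",np.percentile(P[m][:,2],98).round(4))
# mark: darkest direction on rim top
G=cv2.cvtColor(c["color"],cv2.COLOR_RGB2GRAY).astype(np.float32);th=np.radians(np.arange(-70,15,.25));pr=[]
for rr in(.105,.107,.109,.111,.113):
    uv=np.array([proj(c,[.5765+rr*np.cos(t),-.0226+rr*np.sin(t),.074]) for t in th],np.float32)
    pr.append(cv2.remap(G,uv[:,:1].copy(),uv[:,1:].copy(),cv2.INTER_LINEAR)[:,0])
b=np.mean(pr,0);b-=cv2.blur(b.reshape(-1,1),(1,41))[:,0];k=b.argmin();w=np.clip(-b-abs(b[k])/2,0,None)*(abs(np.arange(len(b))-k)<10);print("mark",np.degrees((w*th).sum()/w.sum()).round(2),b[k].round(1))
E
python3 chk.py
python3 - <<'E'
# initial mark for reference with the same detector
import h,numpy as np,re
c0=dict(np.load("scene0.npz"))
src=open("chk.py").read().replace('r.read_camera("scene")','c0');exec(src.split("# mark")[0].split("c=c0")[0]+"c=c0\n"+"# mark"+src.split("# mark")[1])
E
```

```text
time: 12.1
tool_pos: [0.5744, -0.1307, 0.2315]
ee_rot: [-0.001, 0.002, 1.0, 0.001]
force: [-5.2, 1.8, 10.7]
opening: 0.0104
gripper_force: 61.0Traceback (most recent call last):
  File "chk.py", line 3, in <module>
    print("t",s["time"].round(2),"F",s["force"].round(1),"M",s["moment"].round(2),"r",np.hypot(*d).round(4),"ang",np.degrees(np.arctan2(d[1],d[0])).round(2),"yaw",R.as_euler("zyx",degrees=True).round(1))
              ^^^^^^^^^^^^^^^
AttributeError: 'float' object has no attribute 'round'
Traceback (most recent call last):
AttributeError: 'float' object has no attribute 'round'
```

```bash
sed -i 's/s\["time"\].round(2)/s["time"]/' chk.py; python3 chk.py
python3 - <<'E'
import numpy as np
c0=dict(np.load("scene0.npz"))
src=open("chk.py").read().replace('r.read_camera("scene")','c0');exec(src)
E
```

```text
t 12.1 F [-5.2  1.8 10.7] M [ 0.33  1.03 -0.18] r 0.1092 ang -90.84 yaw [-1.798e+02 -1.000e-01 -1.799e+02]
head top 0.1614
mark -27.91 -67.8
t 12.15 F [-5.3  2.  10.1] M [ 0.28  1.01 -0.15] r 0.1092 ang -90.86 yaw [-1.798e+02 -1.000e-01 -1.799e+02]Traceback (most recent call last):
  File "<stdin>", line 3, in <module>
  File "<string>", line 6, in <module>
    return _quantile_unchecked(
        a, q, axis, out, overwrite_input, method, keepdims, weights)
    return _ureduce(a,
                    func=_quantile_ureduce_func,
    ...<5 lines>...
                    overwrite_input=overwrite_input,
                    method=method)
    r = func(a, **kwargs)
    result = _quantile(arr,
                       quantiles=q,
    ...<2 lines>...
                       out=out,
                       weights=wgt)
    slices_having_nans = np.isnan(arr[-1, ...])
                                  ~~~^^^^^^^^^
IndexError: index -1 is out of bounds for axis 0 with size 0
```

Run:
```python
from h import *
src=open("chk.py").read();src=src[src.index("# mark"):]
for f in("scene0","scene2"):
    c=dict(np.load(f+".npz"));exec(src)
p,R=tool();d=p[:2]-np.array([.576,-.0215])
for a in np.arange(1,20,1):
    g=Ro.from_euler("z",a,degrees=True).apply([*d,0]);w=R.inv().apply(g-np.r_[d,0])*100;print(a,w.round(2)[:2],-np.radians(a).round(3),end=" | ")
```

```text
mark -44.88 -58.0
mark -44.9 -59.1
1 [-0.19 -0.  ] -0.017 | 2 [-0.38  0.  ] -0.035 | 3 [-0.57  0.01] -0.052 | 4 [-0.76  0.02] -0.07 | 5 [-0.95  0.03] -0.087 | 6 [-1.14  0.05] -0.105 | 7 [-1.33  0.07] -0.122 | 8 [-1.52  0.09] -0.14 | 9 [-1.71  0.11] -0.157 | 10 [-1.9   0.14] -0.175 | 11 [-2.09  0.18] -0.192 | 12 [-2.27  0.21] -0.209 | 13 [-2.46  0.25] -0.227 | 14 [-2.65  0.29] -0.244 | 15 [-2.83  0.34] -0.262 | 16 [-3.01  0.39] -0.279 | 17 [-3.2   0.44] -0.297 | 18 [-3.38  0.5 ] -0.314 | 19 [-3.56  0.55] -0.332 |
```

```bash
python3 -m handwheel '[[-0.38,0,0,0,0,-0.035,1],[-0.76,0.02,0,0,0,-0.07,1],[-1.14,0.05,0,0,0,-0.105,1],[-1.52,0.09,0,0,0,-0.14,1],[-1.9,0.14,0,0,0,-0.175,1],[-2.09,0.18,0,0,0,-0.192,1],[-2.27,0.21,0,0,0,-0.209,1],[-2.27,0.21,0,0,0,-0.209,1]]' 60; python3 chk.py;  python3 - <<'E'
from h import *
p,R=tool();d=p[:2]-np.array([.576,-.0215])
for a in np.arange(.5,8,.5):
    g=Ro.from_euler("z",a,degrees=True).apply([*d,0]);w=R.inv().apply(g-np.r_[d,0])*100;print(a,w.round(2)[:2],-np.radians(a).round(3),end=" | ")
E
```

```text
time: 12.95
tool_pos: [0.5966, -0.1287, 0.2315]
ee_rot: [-0.002, -0.102, 0.995, 0.001]
force: [-6.2, 2.3, 11.4]
opening: 0.0104
gripper_force: 61.1
t 12.95 F [-6.2  2.3 11.4] M [ 0.27  1.22 -0.31] r 0.1092 ang -79.1 yaw [ 168.3   -0.2 -179.9]
head top 0.1615
mark -16.21 -64.0
0.5 [-0.1 -0. ] -0.009 | 1.0 [-0.19 -0.  ] -0.017 | 1.5 [-0.29 -0.  ] -0.026 | 2.0 [-0.38  0.  ] -0.035 | 2.5 [-0.48  0.  ] -0.044 | 3.0 [-0.57  0.01] -0.052 | 3.5 [-0.67  0.01] -0.061 | 4.0 [-0.76  0.02] -0.07 | 4.5 [-0.86  0.02] -0.079 | 5.0 [-0.95  0.03] -0.087 | 5.5 [-1.05  0.04] -0.096 | 6.0 [-1.14  0.04] -0.105 | 6.5 [-1.24  0.05] -0.113 | 7.0 [-1.33  0.06] -0.122 | 7.5 [-1.43  0.07] -0.131 |
```

```bash
python3 -m handwheel '[[-0.1,0,0,0,0,-0.009,1],[-0.19,0,0,0,0,-0.017,1],[-0.29,0,0,0,0,-0.026,1],[-0.38,0,0,0,0,-0.035,1],[-0.48,0,0,0,0,-0.044,1],[-0.48,0,0,0,0,-0.044,1]]' 60; python3 chk.py
```

```text
time: 13.6
tool_pos: [0.6013, -0.1277, 0.2315]
ee_rot: [-0.002, -0.124, 0.992, 0.001]
force: [-7.3, 1.1, 10.3]
opening: 0.0102
gripper_force: 61.1
t 13.6 F [-7.3  1.1 10.3] M [ 0.36  1.23 -0.28] r 0.1092 ang -76.63 yaw [ 165.8   -0.2 -179.9]
head top 0.1553
mark -13.63 -62.6
```

The pin is already sinking on its taper. From here I'll take very small steps.

```bash
python3 -m handwheel '[[-0.05,0,0,0,0,-0.004,1],[-0.1,0,0,0,0,-0.009,1],[-0.1,0,0,0,0,-0.009,1]]' 60; python3 chk.py
```

```text
time: 13.95
tool_pos: [0.6022, -0.1275, 0.2315]
ee_rot: [-0.002, -0.128, 0.992, 0.001]
force: [-7.0, 1.8, 11.2]
opening: 0.0101
gripper_force: 61.1
t 13.95 F [-7.   1.8 11.2] M [ 0.31  1.23 -0.24] r 0.1092 ang -76.13 yaw [ 165.3   -0.2 -179.9]
head top 0.1533
mark -13.14 -63.3
```

```bash
python3 -m handwheel '[[-0.05,0,0,0,0,-0.004,1],[-0.1,0,0,0,0,-0.009,1],[-0.1,0,0,0,0,-0.009,1]]' 60; python3 chk.py
```

```text
time: 14.3
tool_pos: [0.6031, -0.1273, 0.2315]
ee_rot: [-0.002, -0.133, 0.991, 0.001]
force: [-7.0, 1.8, 10.7]
opening: 0.0105
gripper_force: 61.1
t 14.3 F [-7.   1.8 10.7] M [ 0.31  1.28 -0.3 ] r 0.1092 ang -75.64 yaw [ 164.7   -0.2 -179.9]
head top 0.1439
mark -12.64 -63.3
```

The pin has fallen home (head top at 0.144 = 34+110 mm). I'll advance 0.4° to centre it in the play, then release and go up.

```bash
python3 -m handwheel '[[-0.04,0,0,0,0,-0.003,1],[-0.08,0,0,0,0,-0.007,1],[-0.08,0,0,0,0,-0.007,0.7],[-0.08,0,0,0,0,-0.007,0.6],[-0.08,0,0,0,0,-0.007,0.5],[-0.08,0,0,0,0,-0.007,0.5],[-0.08,0,-3,0,0,-0.007,0.5],[-0.08,0,-8,0,0,-0.007,0.5],[-0.08,0,-13,0,0,-0.007,0.5],[-0.08,0,-16,0,0,-0.007,0.5],[-0.08,0,-16,0,0,-0.007,0.5]]' 60; python3 chk.py
python3 - <<'E'
from h import *
c=r.read_camera("scene");P=cloud(c)
cv2.imwrite("pics/end.png",cv2.resize(c["color"][190:325,185:345,::-1],(640,540),interpolation=cv2.INTER_CUBIC))
E
```

```text
time: 15.45
tool_pos: [0.6071, -0.1277, 0.3963]
ee_rot: [0.006, -0.137, 0.99, -0.001]
force: [0.4, -0.7, 0.5]
opening: 0.043
gripper_force: 0.0
t 15.45 F [ 0.4 -0.7  0.5] M [-0.01 -0.07  0.01] r 0.1106 ang -73.67 yaw [164.2   0.7 179.9]
head top 0.1439
mark -12.22 -52.7
```

View pics/end.png

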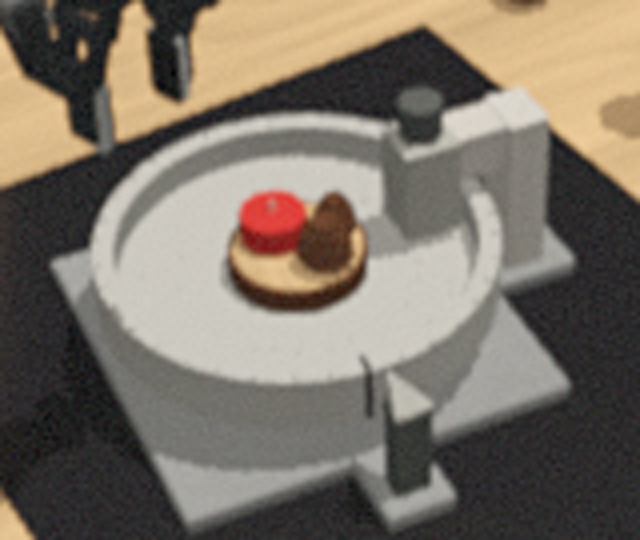

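The head rests on the guide. The mark is at crop (365,368) and the pointer tip near (390,372). Checking the offset in mm:

Run:
```python
from h import *
C=np.array([.5765,-.0226]);c=r.read_camera("scene")
for n,px in(("mark",(185+364/4,190+362/4)),("tip",(185+389/4,190+372/4)),("tip2",(185+392/4,190+368/4))):
    q=ray(c,*px,.074)[:2]-C;print(n,q.round(4),np.hypot(*q).round(4),np.degrees(np.arctan2(q[1],q[0])).round(2))
for y in(-7,-8,-9):
    t=np.radians(y);u,v=proj(c,[C[0]+.119*np.cos(t),C[1]+.119*np.sin(t),.074]);print(y,"tip px crop",(u-185)*4,(v-190)*4)
t=r.read_camera("top");G=cv2.cvtColor(t["color"],cv2.COLOR_RGB2GRAY)
D=np.array([.5733,-.0218]);th=np.radians(np.arange(-30,10,1))
print([int(np.min([cv2.remap(G,*[np.float32([[x]]) for x in proj(t,[D[0]+rr*np.cos(a),D[1]+rr*np.sin(a),.074])],cv2.INTER_LINEAR)[0,0] for rr in(.106,.109,.112)])) for a in th])
P=cloud(c);m=(np.hypot(P[...,0]-.587,P[...,1]-.055)<.03)&(P[...,2]>.125)&(P[...,2]<.16)
print(P[m&(P[...,2]>.141)].mean(0))
```

```text
mark [ 0.1062 -0.0227] 0.1086 -12.04
tip [ 0.1197 -0.016 ] 0.1207 -7.6
tip2 [ 0.1181 -0.013 ] 0.1188 -6.3
-7 tip px crop 389.6867924153389 369.1415629479061
-8 tip px crop 386.083797928977 370.40814565093297
-9 tip px crop 382.44562142319273 371.63200560812993
[130, 135, 134, 132, 131, 134, 135, 131, 130, 132, 130, 126, 129, 133, 133, 127, 107, 79, 78, 112, 129, 129, 129, 129, 131, 133, 134, 131, 126, 135, 136, 137, 136, 136, 137, 137, 135, 131, 129, 127]
[0.58682615 0.0546081  0.14225266]
```

```bash
python3 -c "
from bench import r
print(r.finish_job())"
```

```text
the job is handed in; nothing more can be done
None
```

I handed the job in at about 15.6 s: the pin is fully home through the wheel's slot with its head on the guide. By camera estimate, the engraved line is 8–11 mm from the pointer (limit 12 mm); contact force between pin and wheel was not measured directly, and I got no verdict back.

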